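# Fit the interlocking carrier plates into the mapping stage

## Robot

A 7-joint arm with a two-finger parallel gripper is mounted at the origin on the work surface. World frame = base frame: x ahead of the robot, y to its left, z up, the work surface at z = 0. Lengths are in m, angles in degrees, forces in N, time in s.
With the tool pointing down it reaches from about 0.425 to 0.95 m from the base axis. Payload 16.7 kg.
Tool frame: the origin (TCP) lies midway between the tips of the shut fingers; the grasp point (between the pads) lies 19 mm behind it; z points along the fingers, y is the line along which they close (so a half turn about z gives the same grasp; the last joint's range is limited). The gripper opens to 94 mm and grips with 3 to 60 N. Pads are 16 mm wide; open, the fingers measure 119 mm over their backs; the gripper's body (75 mm by 177 mm) begins 78 mm behind the grasp point.
Start: joints at [-79.154, 24.414, 4.234, 92.017, -1.954, 63.644, -3.845], TCP at [0.224, 0.637, 0.173] pointing down, gripper open.
Joint ranges: [-163.25, 163.25], [-28.42, 122.38], [-70.27, 78.77], [12.13, 141.07], [-58.53, 238.53], [9.26, 117.41], [-156.51, 156.51]. Speed limits (degrees/s): [108.29, 108.29, 136.94, 136.94, 172.46, 172.46, 172.46].

## Interface

Orientations are given as [roll, pitch, yaw] about the fixed x, y, z axes, in that order (R = Rz(yaw) Ry(pitch) Rx(roll)).
In Python, from bench import get_obs, grab_frame, close_job gives the robot as it stands.
- The arm moves only by the tool servo_tool, never from a script. Its argument "series" is a list of rows, each an object with "xyz": the shift along the tool's x, y, z in mm, a list of three; "yaw": the turn about the tool's z in rad; "grip": the closure, from -1 (fully open) to 1 (shut). A call has 1 to 20 rows; each row is the pose to reach, as a shift and turn from the pose commanded when the call began, along the tool's axes at that moment; what a row does not reach only later rows make up. A row lasts 1/12 s, in which the tool goes at most 41.7 mm and 7.16 degrees, less where a joint would pass 70% of its speed; a pose out of reach is approached as far as the arm can. A call with a gripper value outside its range is refused whole. The fingers move at their own pace and stop on an object; "force" is the grip in N (left out, the last holds). Time passes only in rows, so rows that repeat a pose let the fingers close. It gives the time, the measured TCP pose, the force, the opening and the grip force at its end, in the units of the state.
- get_obs(): the state, without advancing time (a new reading comes with each control period).
- grab_frame(name): name is "scene" or "top" or "wrist"; returns a dict with "pixels" (420x560x3 uint8, red, green, blue), "fx", "fy", "cx", "cy" (pixels), "k1" (the pictures are not rectified: a ray, as slopes to the right and down, at radius r is drawn at 1 + k1 r^2 times it, then the intrinsics apply), "origin" and "orientation" of the camera in the world. Camera axes: x right, y down, z forward; pixel columns grow to the right and rows downward; lengths in m; the calibration is good to about 2 mm. A picture is of the moment at which its call begins. There is no depth.
- close_job(): hands the job in; it is judged then, once.
The state is a dict: "t": time; "qpos": joint angles; "qvel": joint speeds; "joint_torque": joint torques, N m; "position": TCP position; "eef_rot": TCP orientation; "contact_force": force on the tool from outside, world axes, zero at the start; "moment": the same for the moment, N m; "opening": finger opening in m; "finger_force": force on a finger pad.
Only numpy, scipy, OpenCV 4.12 (cv2) and the standard library are available. Lean on these libraries where they do the work, as an engineer would, in place of code of your own. Each camera call takes 0.05 s, during which the arm holds its last target. There are 200 camera calls.

## Task

Fit the three loose sample-carrier plates (violet, gold and teal coupons) into the empty quarters of the mapping stage's frame, each turned so that its dovetail tabs and notches interlock with its neighbours and it drops fully home, flat and flush with the rim. Lower the plates in gently, without dropping or ramming them, let go of them, and leave everything else on the bench where it stands.

Things in the scene. Friction and masses are not known exactly. Their poses are not given: they have to be found in the camera images.
- plate_a_mid (a point): Loose aluminium plate A with a violet coupon along its +y edge; 78 (x) x 92 (y) x 12 mm, 0.2 to 0.33 kg. Dovetail tab on the +x edge, its middle at y = +10; dovetail notch in the -y edge, middle at x = -12. On its middle stands a black square knob, 26 x 26 mm, 34 high, flat sides along x and y. This point: on the knob's axis, z up, 23 mm above the underside, 11 above the plate's upper face, 23 below the knob's top.
- plate_b_mid (a point): Loose aluminium plate B with a gold coupon along its +y edge; 78 (x) x 92 (y) x 12 mm, 0.2 to 0.33 kg. No tab; dovetail notches in the -x edge, middle at y = +10, and in the -y edge, middle at x = +12. On its middle stands a black square knob, 26 x 26 mm, 34 high, flat sides along x and y. This point: on the knob's axis, z up, 23 mm above the underside, 11 above the plate's upper face, 23 below the knob's top.
- plate_c_mid (a point): Loose aluminium plate C with a teal green coupon along its +y edge; 78 (x) x 92 (y) x 12 mm, 0.2 to 0.33 kg. Dovetail tab on the +y edge, its middle at x = +12; dovetail notch in the -x edge, middle at y = -12. On its middle stands a black square knob, 26 x 26 mm, 34 high, flat sides along x and y. This point: on the knob's axis, z up, 23 mm above the underside, 11 above the plate's upper face, 23 below the knob's top.
- seat_a (a point): Where point plate_a_mid comes when plate A is home: over the middle of the near-left quarter of the recess (seen from the robot), 23 mm above its floor. The plate's x and y axes must point the same ways as this point's. Fixed to the stage.
- seat_b (a point): Where point plate_b_mid comes when plate B is home: over the middle of the far-left quarter of the recess (seen from the robot), 23 mm above its floor. The plate's x and y axes must point the same ways as this point's. Fixed to the stage.
- seat_c (a point): Where point plate_c_mid comes when plate C is home: over the middle of the far-right quarter of the recess (seen from the robot), 23 mm above its floor. The plate's x and y axes must point the same ways as this point's. Fixed to the stage.
- recess (a point): Middle of the recess floor, 46 mm above the table, axes as the stage's. Recess 157 (x) x 185 (y) x 12 mm deep, in a 15 mm rim whose top is 58 mm up. Tabs: 12 mm long, 20 wide at the neck, 30 at the end; notches match. Seated plates have 1.5 mm of play to the rim, 2 mm to one another, lower edges bevelled 2 mm. Plates drop straight down, in any order.
- stage: Fixed black mapping stage, 215 (x) x 240 (y) mm, two motors on its +x side out to 166 mm from the middle. Origin: middle of its underside, on the table. Its frame has four quarters; the near-right one holds a grey reference plate with a dark blue wafer, screwed down, flush with the rim, with a tab into the far-right and a tab into the near-left quarter.
- ellipsometer: Fixed black ellipsometer. Origin on the table, below the middle of the line between its two heads, which stand 600 mm to either side (110 (x) x 200 (y) mm, 135 high, tubes pointing inwards to 455 mm). Lattice arms, 118 mm high, run from the heads' far sides 200 to 230 mm beyond the origin to a hub, 147 high, 193 to 325 mm beyond it. Not to be knocked.
- wafer_box: Loose round wafer box, blue base and clear lid, 104 mm across, 38 mm high; origin at the middle of its underside. It lies among the plates. Not to be disturbed.
- iris_post_mid (a point): Loose iris diaphragm on a steel post, left of the stage: foot 36 mm across, 134 mm high; this point is on its axis 67 mm up. Not to be disturbed.
- dropper_mid (a point): Loose amber dropper bottle, right of the stage: 36 mm across, 110 mm high; this point is on its axis 55 mm up. Not to be disturbed.
- wash_bottle_mid (a point): Loose white bottle with blue label, far left: 66 mm across, 185 mm high; this point is on its axis half-way up. Not to be disturbed.
- dust_cap: Loose black dust cap, behind on the right: 90 mm across, 14 mm high; origin at the middle of its underside. Not to be disturbed.
- driver: Loose screwdriver with yellow handle, 170 mm long, 26 mm thick, lying behind on the left; origin at its middle on the table, length along its x. Not to be disturbed.
- mouse: Loose black computer mouse, 105 x 60 x 33 mm, far right; origin at the middle of its underside. Not to be disturbed.
- estop: Fixed yellow emergency-stop box with red mushroom button, 70 x 70 mm, 74 mm high, on the left; origin at the middle of its underside.
Not all that is in view belongs to the job. What is shaped like the part that bears plate_a_mid but orange or pink is not meant.

How it is judged (in metres and radians):
At the end, for the whole second after the job is handed in: Each of the three plates lies in its own quarter of the recess: its point within 5 mm sideways and 2.5 mm in height (3 mm below) of its seat point, edges within 0.07 rad of the seat's, tilted less than 0.035 rad, and all three let go (horizontal distance between plate_a_mid and seat_a below 0.005 m and z of plate_a_mid in the frame of seat_a between -0.003 and 0.0025 m and angle between the x axis of plate_a_mid and the x axis of seat_a, either way round below 0.07 rad and angle between each of plate_a_mid, plate_b_mid, plate_c_mid's own z axis and vertical below 0.035 rad and horizontal distance between plate_b_mid and seat_b below 0.005 m and z of plate_b_mid in the frame of seat_b between -0.003 and 0.0025 m and angle between the x axis of plate_b_mid and the x axis of seat_b, either way round below 0.07 rad and horizontal distance between plate_c_mid and seat_c below 0.005 m and z of plate_c_mid in the frame of seat_c between -0.003 and 0.0025 m and angle between the x axis of plate_c_mid and the x axis of seat_c, either way round below 0.07 rad); the robot touches nothing.
It fails at once if a thing that is none of the plates (wafer box, iris post, dropper bottle, wash bottle, dust cap, screwdriver, mouse) is moved by more than 20 mm or knocked over (distance of any of wafer_box, iris_post_mid, dropper_mid, wash_bottle_mid, dust_cap, driver, mouse from where it was at the start of the episode above 0.02 m).
It fails at once if the ellipsometer is knocked (over 20 N) or the emergency-stop box is hit (over 10 N) (contact force between ellipsometer and anything else above 20 N or contact force between estop and anything else above 10 N).
It fails at once if a plate is dropped into the frame from above the rim or rammed in (it moves faster than 0.5 m/s in or just over its place, or is pressed onto the stage with over 60 N) (contact force between any of plate_a, plate_b, plate_c and stage above 60 N or (linear speed of plate_a above 0.5 m/s and horizontal distance between plate_a_mid and seat_a below 0.02 m and z of plate_a_mid in the frame of seat_a below 0.035 m) or (linear speed of plate_b above 0.5 m/s and horizontal distance between plate_b_mid and seat_b below 0.02 m and z of plate_b_mid in the frame of seat_b below 0.035 m) or (linear speed of plate_c above 0.5 m/s and horizontal distance between plate_c_mid and seat_c below 0.02 m and z of plate_c_mid in the frame of seat_c below 0.035 m)).
It also fails if it takes over 72 s, if anything falls off the work surface, if the arm or the gripper's body presses on something with over 40 N, if the wrist force passes 120 N, or if a joint passes its speed limit or range.

## Working session

There is one attempt and no reset: what is moved stays moved. The work goes in short steps, Python scripts to look and compute and a tool call to move; the robot and the scene stay as the last step left them, time stands still between calls to the robot, and variables do not carry over. Pictures are saved under pics/ and viewed, at most 10 in all, crops included, and the job is handed in when it is done.

Besides the shell and the picture viewer there is one more tool, called as name([rows], argument=value, ...), one row to a line, values as JSON. servo_tool: Moves the arm, as the interface text tells. Its arguments: {"type":"object","properties":{"series":{"type":"array","items":{"type":"object","properties":{"xyz":{"type":"array","items":{"type":"number"}},"yaw":{"type":"number"},"grip":{"type":"number"}}}},"force":{"type":"number"}},"required":["series"]}

```bash
mkdir -p pics; ls; cat > h.py <<'E'
import numpy as np, cv2, json
from bench import get_obs, grab_frame
def save(name,fn):
    f=grab_frame(name); cv2.imwrite(f'pics/{fn}.png',f['pixels'][:,:,::-1])
    d={k:(np.array(v).tolist() if not isinstance(v,(int,float)) else v) for k,v in f.items() if k!='pixels'}
    json.dump(d,open(f'pics/{fn}.json','w')); return d
E
python3 - <<'E'
from h import *
for n in ['top','scene','wrist']: print(n,save(n,n+'0'))
print(get_obs())
E
```

```text
pics
top {'fx': 419.8629148233299, 'fy': 419.8629148233299, 'cx': 282.7279933271112, 'cy': 213.00019135943734, 'k1': -0.13175325399276538, 'origin': [0.41466264955051, -0.06370862033311993, 1.2492531533610802], 'orientation': [-175.1269209829303, -1.6249690557280179, -89.11736355371256]}
scene {'fx': 425.821988986482, 'fy': 425.821988986482, 'cx': 287.3562979701005, 'cy': 208.12970452224727, 'k1': -0.01653057483335713, 'origin': [1.2813312830619485, 0.23348106148817208, 0.9468384054669413], 'orientation': [-135.6458539108877, 0.4407469709455059, 112.32372476254045]}
wrist {'fx': 346.10449241722176, 'fy': 346.10449241722176, 'cx': 277.09058239209935, 'cy': 210.45991531130537, 'k1': -0.07949118495904127, 'origin': [0.14471727628947592, 0.6648241894383374, 0.3848160685779168], 'orientation': [163.29502168927962, 0.046660692935931024, 70.53387417075417]}
{'t': 0.15, 'qpos': array([-79.15329016,  24.443268  ,   4.23127264,  92.0430066 ,
        -1.95543867,  63.64382717,  -3.84328728]), 'qvel': array([ 0.03621314, -0.00214246, -0.03059742, -0.05562236, -0.028979  ,
       -0.01776423, -0.08890024]), 'joint_torque': array([ 3.68713896e-03, -9.36274338e+01,  3.66918705e+00, -4.54431331e+01,
       -4.87065618e-02,  1.78658939e-02,  6.23958476e-05]), 'position': array([0.22423348, 0.63626987, 0.17242102]), 'eef_rot': array([-1.79942046e+02,  2.20958337e-03,  1.60586617e+02]), 'contact_force': array([ 0.00996593, -1.12564266, -0.0028    ]), 'moment': array([-0.04830376, -0.05785443, -0.04771807]), 'finger_force': 0.0, 'opening': 0.09383453073836381}
```

```bash
python3 -c "
import cv2
a=cv2.imread('pics/top0.png');cv2.imwrite('pics/top0b.png',cv2.resize(a,(800,600),interpolation=cv2.INTER_CUBIC))"
```

```text
(no output)
```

View pics/top0b.png

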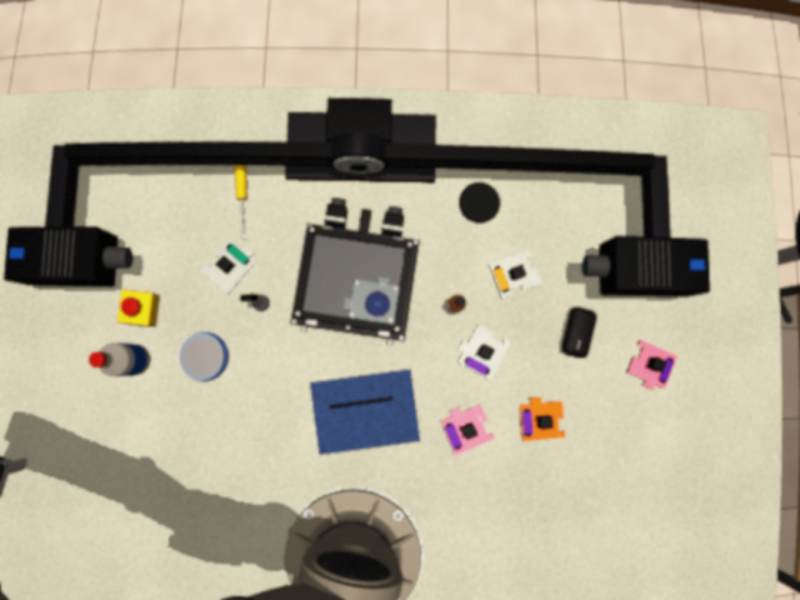

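The top view (800-px scale) shows the stage at (355,283). The white plates are A, violet coupon, (484,352); B, gold, (516,272); and C, teal, (228,264). Things that could be taken for A are the pink plates at (468,430) and (655,363) and the orange one at (543,422). By the description A is the bare aluminium plate at (484,352). I'll check it in a close crop.

```bash
cat >> h.py <<'E'
from scipy.spatial.transform import Rotation as Rn
def load(fn): return json.load(open(f'pics/{fn}.json'))
def proj(P,d):
    R=Rn.from_euler('xyz',d['orientation'],degrees=True).as_matrix()
    p=(np.atleast_2d(P)-d['origin'])@R; s=p[:,:2]/p[:,2:]
    s=s*(1+d['k1']*(s**2).sum(1,keepdims=True))
    return s*[d['fx'],d['fy']]+[d['cx'],d['cy']]
def unproj(uv,z,d):
    R=Rn.from_euler('xyz',d['orientation'],degrees=True).as_matrix()
    t=(np.atleast_2d(uv)-[d['cx'],d['cy']])/[d['fx'],d['fy']]; s=t.copy()
    for _ in range(30): s=t/(1+d['k1']*(s**2).sum(1,keepdims=True))
    r=np.c_[s,np.ones(len(s))]@R.T; o=np.array(d['origin'])
    return (o+r*((z-o[2])/r[:,2:]))[:,:2]
E
python3 - <<'E'
from h import *
d=load('top0')
for n,uv,z in [('A',(485,351),.046),('B',(517,271),.046),('C',(226,264),.046),('stageTL',(309,226),.058),('TR',(418,241),.058),('BL',(294,324),.058),('BR',(403,341),.058),('box',(204,354),.038),('iris',(262,303),0.),('dropper',(455,306),.055)]:
    print(n,unproj(np.array(uv)*.7,z,d).round(3))
a=cv2.imread('pics/top0.png')
def c(x,y,w,h,s): return cv2.resize(a[y:y+h,x:x+w],None,fx=s,fy=s,interpolation=cv2.INTER_CUBIC)
m=np.zeros((600,800,3),np.uint8)
m[:300,:400]=c(315,220,50,50,6)[:, :].repeat(1,0)[:300,:300].copy() if 0 else cv2.copyMakeBorder(c(315,220,50,50,6),0,0,0,100,0)
m[:300,400:700]=c(337,165,50,50,6); m[300:,:300]=c(135,162,50,50,6); m[300:,400:]=cv2.resize(a[150:245,195:322],(400,300),interpolation=cv2.INTER_CUBIC)
cv2.imwrite('pics/m.png',m)
E
```

```text
A [[ 0.426 -0.261]]
B [[ 0.59  -0.327]]
C [[0.594 0.267]]
stageTL [[0.672 0.098]]
TR [[ 0.645 -0.122]]
BL [[0.474 0.122]]
BR [[ 0.444 -0.095]]
box [[0.41  0.307]]
iris [[0.519 0.2  ]]
dropper [[ 0.515 -0.199]]
```

View pics/m.png

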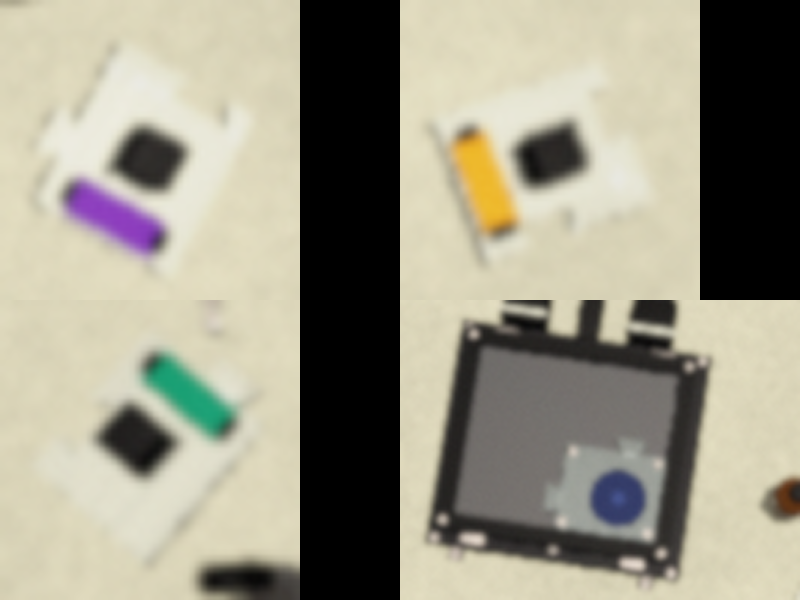

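```bash
cat >> h.py <<'E'
def to(x,y,z,psi,o=None):
    "tool-frame shift (mm) and turn (rad) from the present pose to TCP x,y,z, tool-x world heading psi"
    o=o or get_obs(); R=Rn.from_euler('xyz',o['eef_rot'],degrees=True).as_matrix()
    d=R.T@(np.array([x,y,z])-o['position'])*1000
    t=(psi-o['eef_rot'][2]+180)%360-180
    return d.round(1), round(-np.radians(t),4)
E
python3 - <<'E'
from h import *
d=load('top0')
print(unproj(np.array([(125,358)])*.7,.09,d), to(.594,.267,.173,43))
E
```

```text
[[0.39855776 0.45045104]] (array([-4.715e+02, -2.254e+02, -3.000e-01]), np.float64(2.0523))
```

servo_tool([
  {"xyz": [0,0,-40],"yaw": 0,"grip": -1},
  {"xyz": [0,0,-80],"yaw": 0,"grip": -1},
  {"xyz": [0,0,-120],"yaw": 0,"grip": -1},
  {"xyz": [0,0,-140],"yaw": 0,"grip": -1},
  {"xyz": [-471,-225,-140],"yaw": 2.052,"grip": -1},
  {"xyz": [-471,-225,-140],"yaw": 2.052,"grip": -1},
  {"xyz": [-471,-225,-140],"yaw": 2.052,"grip": -1},
  {"xyz": [-471,-225,-140],"yaw": 2.052,"grip": -1},
  {"xyz": [-471,-225,-140],"yaw": 2.052,"grip": -1},
  {"xyz": [-471,-225,-140],"yaw": 2.052,"grip": -1},
  {"xyz": [-471,-225,-140],"yaw": 2.052,"grip": -1},
  {"xyz": [-471,-225,-140],"yaw": 2.052,"grip": -1},
  {"xyz": [-471,-225,-140],"yaw": 2.052,"grip": -1},
  {"xyz": [-471,-225,-140],"yaw": 2.052,"grip": -1},
  {"xyz": [-471,-225,-140],"yaw": 2.052,"grip": -1},
  {"xyz": [-471,-225,-140],"yaw": 2.052,"grip": -1},
  {"xyz": [-471,-225,-110],"yaw": 2.052,"grip": -1},
  {"xyz": [-471,-225,-70],"yaw": 2.052,"grip": -1},
  {"xyz": [-471,-225,-30],"yaw": 2.052,"grip": -1},
  {"xyz": [-471,-225,0],"yaw": 2.052,"grip": -1},
])

```text
t: 1.82
position: [0.593, 0.2666, 0.1699]
eef_rot: [-180.0, 0.1, 45.6]
contact_force: [0.2, 1.5, -0.1]
opening: 0.0938
finger_force: 0.0
```

servo_tool([
  {"xyz": [0,0,0],"yaw": 0,"grip": -1},
  {"xyz": [0,0,0],"yaw": 0,"grip": -1},
  {"xyz": [0,0,0],"yaw": 0,"grip": -1},
])

```text
t: 2.07
position: [0.5947, 0.2682, 0.1749]
eef_rot: [180.0, -0.1, 46.3]
contact_force: [-0.4, 1.5, 0.5]
opening: 0.0938
finger_force: 0.0
```

```bash
python3 - <<'E'
from h import *
save('wrist','w1'); o=get_obs(); print(o['t'],o['position'],o['eef_rot'],o['qpos'])
a=cv2.imread('pics/w1.png');cv2.imwrite('pics/w1b.png',cv2.resize(a,(800,600),interpolation=cv2.INTER_CUBIC))
E
```

```text
2.1167 [0.59495583 0.26833851 0.17538857] [ 1.79961311e+02 -1.58539148e-01  4.62092173e+01] [-55.19334604  25.01029771  34.39886808  96.50750216 -15.55814381
  63.14416603 -60.03623412]
```

View pics/w1b.png

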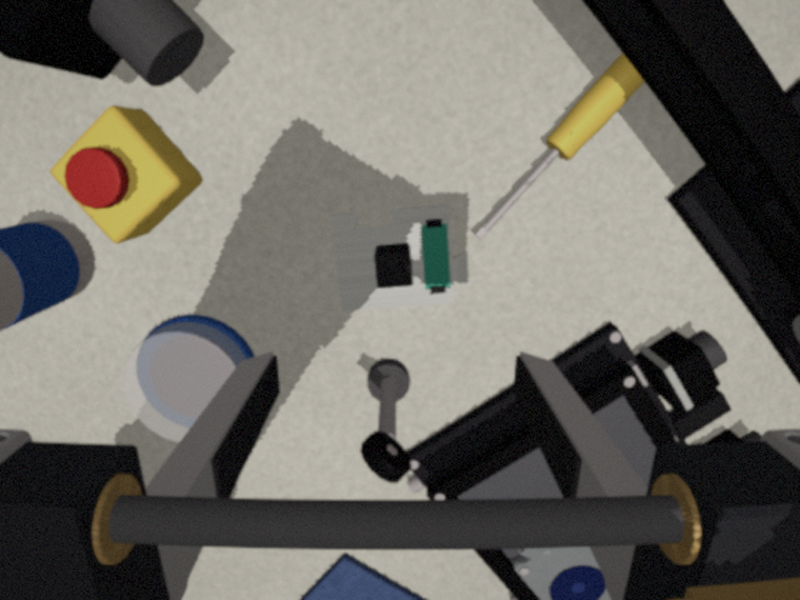

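```bash
python3 - <<'E'
from h import *
d=load('w1'); print(d['origin'],d['orientation'])
print(unproj(np.array([(393,263)])*.7,.046,d), unproj(np.array([(388,378)])*.7,0,d),unproj(np.array([(388,440)])*.7,.12,d))
o=get_obs(); print(proj(o['position'],d)/.7)
a=cv2.imread('pics/w1.png')[140:240,215:345]
cv2.imwrite('pics/w1c.png',cv2.resize(cv2.convertScaleAbs(a,alpha=1.5),(780,600),interpolation=cv2.INTER_CUBIC))
E
```

```text
[0.6521667083564923, 0.32925153037358973, 0.38754187895089826] [163.42963961964546, -0.04310834593469343, -43.79828232499671]
[[0.59974009 0.2771038 ]] [[0.51970095 0.20042802]] [[0.53125994 0.20990546]]
[[397.37906118 343.2634589 ]]
```

View pics/w1c.png

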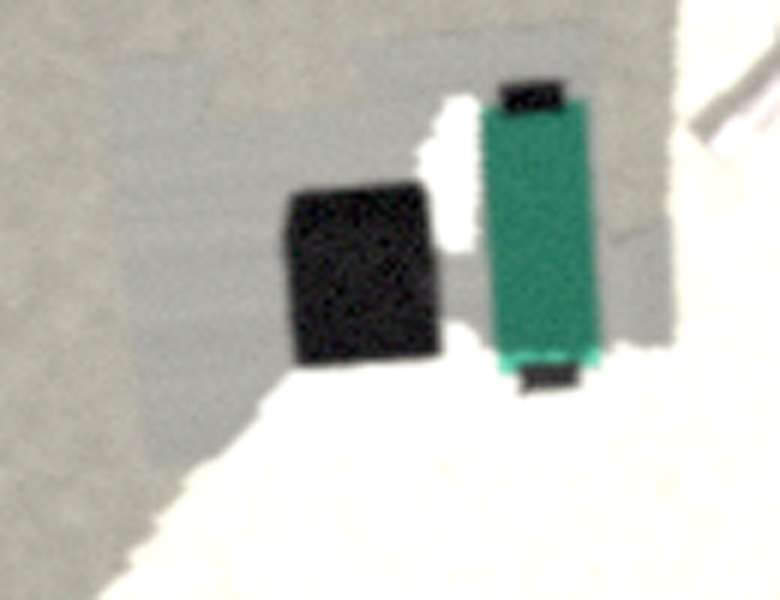

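```bash
cat >> h.py <<'E'
from scipy.optimize import minimize
def fitknob(fn,x,y,yaw,z0=0.,thr=45,rad=40,S=8):
    "fit knob silhouette (z 12..46 above underside z0) to dark pixels; returns x,y,yaw,residual"
    d=load(fn); g=cv2.imread(f'pics/{fn}.png').max(2)
    u,v=proj([x,y,z0+.03],d)[0].astype(int); u0,v0=u-rad,v-rad
    m=np.clip((thr+25-g[v0:v+rad,u0:u+rad].astype(float))/50,0,1)
    def ren(p):
        c,s=np.cos(p[2]),np.sin(p[2]); P=[]
        for a in(-.013,.013):
            for b in(-.013,.013):
                for h in(.012,.046): P.append([p[0]/1e3+c*a-s*b,p[1]/1e3+s*a+c*b,z0+h])
        q=proj(P,d)-[u0,v0]+.5
        I=np.zeros((2*rad*S,2*rad*S),np.uint8)
        cv2.fillConvexPoly(I,cv2.convexHull((q*S).round().astype(np.int32)),255)
        return cv2.resize(I,(2*rad,2*rad),interpolation=cv2.INTER_AREA)/255.
    w=(cv2.dilate((ren([x*1e3,y*1e3,np.radians(yaw)])>0).astype(np.uint8),np.ones((25,25)))>0)
    f=lambda p:(np.abs(ren(p)-m)*w).sum()
    best=None
    for dx in(-8,0,8):
        for dy in(-8,0,8):
            p0=np.array([x*1e3+dx,y*1e3+dy,np.radians(yaw)])
            r=minimize(f,p0,method='Nelder-Mead',options=dict(initial_simplex=p0+np.array([[0,0,0],[4,0,0],[0,4,0],[0,0,.1]]),xatol=.02,fatol=.05,maxiter=300))
            if best is None or r.fun<best.fun: best=r
    p=best.x; print(fn,'knob',p[:2].round(1),'yaw',np.degrees(p[2]).round(2),'res',round(best.fun,1)); return p
E
python3 - <<'E'
from h import *
p=fitknob('w1',.597,.272,-137)
fitknob('top0',.594,.267,-137,rad=25)
d=load('w1')
# plate edge check: predicted outline corners (top face) in crop px
c,s=np.cos(p[2]),np.sin(p[2])
q=[[p[0]/1e3+c*a-s*b,p[1]/1e3+s*a+c*b,.012] for a,b in [(.039,.046),(-.039,.046),(-.039,-.046),(.039,-.046),(.012,.058),(0,.03)]]
print(((proj(q,d)-[215,140])*6).round())
print(to(p[0]/1e3,p[1]/1e3,.024,np.degrees(p[2])+180))
E
```

```text
w1 knob [597.4 275. ] yaw -127.31 res 169.0
top0 knob [595.7 270.5] yaw -117.38 res 69.9
[[626. 417.]
 [591.   1.]
 [ 82.  60.]
 [143. 470.]
 [679. 271.]
 [522. 224.]]
(array([  6.1,  -2.9, 151.4]), np.float64(-0.1132))
```

```bash
python3 - <<'E'
from h import *
g=cv2.imread('pics/w1.png').max(2); print(g[180:200:6,245:310:3]); print(cv2.imread('pics/top0.png').max(2)[175:195:3,145:175:2])
for t in(60,75): p=fitknob('w1',.597,.272,-131,thr=t); fitknob('top0',.594,.267,-131,rad=25,thr=t+20)
E
```

```text
[[118 119 117 118 118 112  30  26  24  23  22   7  18  29 114 183 161  92
   80  82  81  79]
 [117 118 118 118 118 117  45  23  21  14  24  20   4  23  55 117 115 103
   84  82  81  84]
 [121 117 117 118 117 119  60  18   7  17  19  24  25  21  45 118 113 103
   81  82  81  79]
 [114 117 115 116 117 118  92  19  25  20  21  23  24  22  47 181 182 156
   95 103  90  98]]
[[218 219 221 220 220 219 211 165 159 160 161 173 205 222 224]
 [219 218 219 215 214 200 195 215 201 167 160 162 162 181 213]
 [220 220 222 211 149  56  43 107 196 213 188 164 161 154 144]
 [219 220 211 128  40  33  34  39  49 131 206 212 181 133 162]
 [221 217 223 203 127  50  32  22  37 140 214 226 225 222 219]
 [223 224 226 226 223 192 105  79 172 221 226 225 222 211 197]
 [217 224 226 226 225 226 223 217 225 226 225 223 205 208 221]]
w1 knob [597.4 274.8] yaw -127.11 res 133.7
top0 knob [594.7 275.1] yaw -118.61 res 40.4
w1 knob [597.2 274.8] yaw -127.42 res 171.7
top0 knob [595.2 273.2] yaw -118.31 res 33.8
```

```bash
cat >> h.py <<'E'
def rigid(M,W):
    "2D rigid fit model->world: x,y,yaw(deg), residuals mm"
    M,W=np.array(M),np.array(W); a=M-M.mean(0); b=W-W.mean(0)
    t=np.arctan2((a[:,0]*b[:,1]-a[:,1]*b[:,0]).sum(),(a*b).sum()); R=np.array([[np.cos(t),-np.sin(t)],[np.sin(t),np.cos(t)]])
    o=W.mean(0)-R@M.mean(0); print('xy',(o*1e3).round(1),'yaw',np.degrees(t).round(2),'res',((W-M@R.T-o)*1e3).round(1).tolist()); return o,np.degrees(t)
E
python3 - <<'E'
from h import *
d=load('w1')
px=np.array([(105,65),(150,465),(672,235),(672,345),(210,60),(355,40),(597,20)])/6+[215,140]
M=np.array([(-39,-46),(39,-46),(-3,58),(27,58),(-39,-22),(-39,-2),(-39,46)])/1e3
rigid(M,unproj(px,.012,d))
px=np.array([(290,190),(425,183),(296,363),(438,355)])/6+[215,140]
print(unproj(px,.046,d))
E
```

```text
xy [596.6 272.9] yaw -129.15 res [[1.2, -2.0], [2.4, -0.1], [-3.7, -2.4], [1.4, 5.2], [-3.1, 0.7], [2.6, -2.2], [-0.8, 0.7]]
[[0.6000533  0.29435896]
 [0.61705523 0.27967689]
 [0.57995877 0.27239682]
 [0.59836073 0.2566931 ]]
```

```bash
python3 - <<'E'
from h import *
print(to(.597,.274,.024,51))
E
```

```text
(array([  5.1,  -2.5, 151.4]), np.float64(-0.0836))
```

servo_tool([
  {"xyz": [5,-2.5,20],"yaw": -0.084,"grip": -1},
  {"xyz": [5,-2.5,55],"yaw": -0.084,"grip": -1},
  {"xyz": [5,-2.5,90],"yaw": -0.084,"grip": -1},
  {"xyz": [5,-2.5,115],"yaw": -0.084,"grip": -1},
  {"xyz": [5,-2.5,130],"yaw": -0.084,"grip": -1},
  {"xyz": [5,-2.5,141],"yaw": -0.084,"grip": -1},
  {"xyz": [5,-2.5,148],"yaw": -0.084,"grip": -1},
  {"xyz": [5,-2.5,151],"yaw": -0.084,"grip": -1},
  {"xyz": [5,-2.5,151],"yaw": -0.084,"grip": -1},
  {"xyz": [5,-2.5,151],"yaw": -0.084,"grip": -1},
  {"xyz": [5,-2.5,151],"yaw": -0.084,"grip": 0},
  {"xyz": [5,-2.5,151],"yaw": -0.084,"grip": 0.2},
  {"xyz": [5,-2.5,151],"yaw": -0.084,"grip": 1},
  {"xyz": [5,-2.5,151],"yaw": -0.084,"grip": 1},
  {"xyz": [5,-2.5,151],"yaw": -0.084,"grip": 1},
  {"xyz": [5,-2.5,151],"yaw": -0.084,"grip": 1},
  {"xyz": [5,-2.5,151],"yaw": -0.084,"grip": 1},
  {"xyz": [5,-2.5,151],"yaw": -0.084,"grip": 1},
], force=35)

```text
t: 3.62
position: [0.5954, 0.2731, 0.0219]
eef_rot: [180.0, 0.0, 50.8]
contact_force: [-0.5, 0.1, 0.3]
opening: 0.0437
finger_force: 0.0
```

servo_tool([
  {"xyz": [0,0,0],"yaw": 0,"grip": 1},
  {"xyz": [0,0,0],"yaw": 0,"grip": 1},
  {"xyz": [0,0,0],"yaw": 0,"grip": 1},
  {"xyz": [0,0,0],"yaw": 0,"grip": 1},
  {"xyz": [0,0,0],"yaw": 0,"grip": 1},
], force=35)

```text
t: 4.03
position: [0.5955, 0.2732, 0.022]
eef_rot: [-180.0, 0.0, 50.8]
contact_force: [0.5, -0.0, -0.3]
opening: 0.0109
finger_force: 0.0
```

```bash
python3 - <<'E'
from h import *
d=save('wrist','w2'); o=get_obs(); print(o['opening'],o['position'],proj(o['position'],d)/.7, proj([.597,.274,.03],d)/.7)
a=cv2.imread('pics/w2.png');cv2.imwrite('pics/w2b.png',cv2.resize(a,(800,600),interpolation=cv2.INTER_CUBIC))
E
```

```text
0.006936151217581507 [0.59542663 0.27312832 0.02195568] [[397.04169056 343.54742905]] [[398.58943818 346.73418117]]
```

View pics/w2b.png

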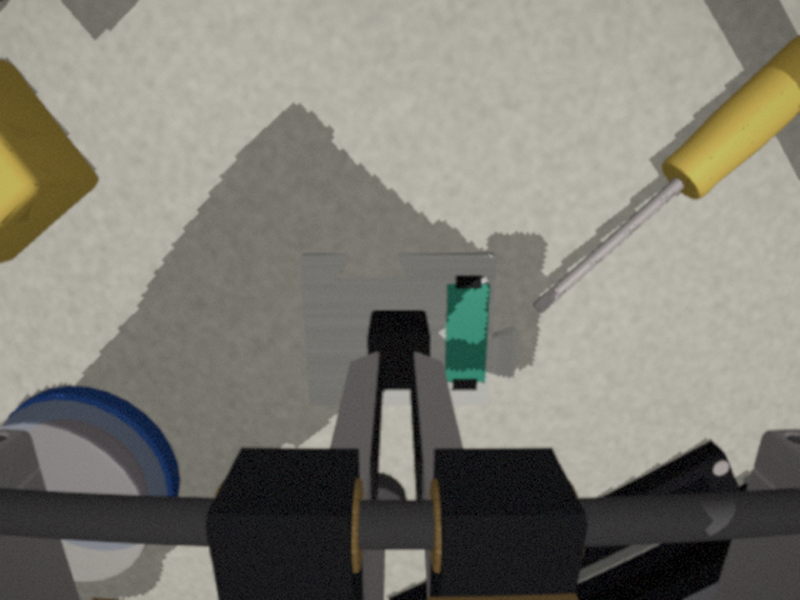

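```bash
python3 - <<'E'
from h import *
o=get_obs(); R=Rn.from_euler('xyz',o['eef_rot'],degrees=True).as_matrix()
d=load('w2'); 
for h in (0,.01,.019,.03,.04,.06,.1):
    for dx in(.008,-.008):
        print(h,dx,(proj([o['position']+R@np.array([dx,y,-h]) for y in(-.0055,.0055)],d)/.7).round().tolist())
print(R.T@(np.array(d['origin'])-o['position']))
E
```

```text
0 0.008 [[385.0, 327.0], [409.0, 327.0]]
0 -0.008 [[385.0, 360.0], [409.0, 360.0]]
0.01 0.008 [[384.0, 335.0], [410.0, 335.0]]
0.01 -0.008 [[385.0, 369.0], [409.0, 368.0]]
0.019 0.008 [[384.0, 343.0], [410.0, 342.0]]
0.019 -0.008 [[384.0, 377.0], [410.0, 377.0]]
0.03 0.008 [[383.0, 353.0], [411.0, 353.0]]
0.03 -0.008 [[384.0, 389.0], [411.0, 389.0]]
0.04 0.008 [[383.0, 363.0], [412.0, 363.0]]
0.04 -0.008 [[383.0, 401.0], [411.0, 401.0]]
0.06 0.008 [[381.0, 387.0], [414.0, 387.0]]
0.06 -0.008 [[382.0, 428.0], [413.0, 428.0]]
0.1 0.008 [[377.0, 455.0], [419.0, 455.0]]
0.1 -0.008 [[378.0, 504.0], [418.0, 504.0]]
[ 0.08422537 -0.00049759 -0.21247053]
```

```bash
python3 - <<'E'
from h import *
a=cv2.imread('pics/w2.png')[205:325,215:345].astype(float)
a=255*(a/255)**.45
cv2.imwrite('pics/w2c.png',cv2.resize(a.astype(np.uint8),(650,600),interpolation=cv2.INTER_CUBIC))
E
```

```text
(no output)
```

View pics/w2c.png

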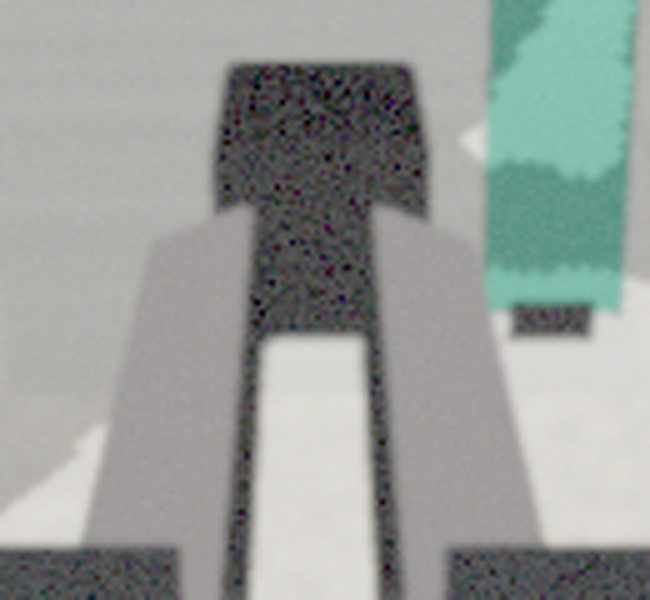

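The fingers shut over the knob without touching it. In the crop the tips, at (365–435, 352), hide the knob's top, so they're about 28 mm higher than the stated TCP. I'll reopen, go lower in small steps and watch the force.

servo_tool([
  {"xyz": [1,0,0],"yaw": 0,"grip": 0},
  {"xyz": [1,0,0],"yaw": 0,"grip": 0},
  {"xyz": [1,0,0],"yaw": 0,"grip": 0},
  {"xyz": [1,0,0],"yaw": 0,"grip": 0},
  {"xyz": [1,0,0],"yaw": 0,"grip": 0},
  {"xyz": [1,0,0],"yaw": 0,"grip": 0},
  {"xyz": [1,0,0],"yaw": 0,"grip": 0},
  {"xyz": [1,0,0],"yaw": 0,"grip": 0},
  {"xyz": [1,0,4],"yaw": 0,"grip": 0},
  {"xyz": [1,0,8],"yaw": 0,"grip": 0},
  {"xyz": [1,0,8],"yaw": 0,"grip": 0},
  {"xyz": [1,0,8],"yaw": 0,"grip": 0},
])

```text
t: 5.08
position: [0.5958, 0.2738, 0.0135]
eef_rot: [-180.0, 0.0, 50.8]
contact_force: [-0.1, -0.3, -0.2]
opening: 0.0467
finger_force: 0.0
```

servo_tool([
  {"xyz": [0,0,3],"yaw": 0,"grip": 0},
  {"xyz": [0,0,6],"yaw": 0,"grip": 0},
  {"xyz": [0,0,8],"yaw": 0,"grip": 0},
  {"xyz": [0,0,8],"yaw": 0,"grip": 0},
])

```text
t: 5.42
position: [0.5958, 0.2738, 0.0054]
eef_rot: [-180.0, 0.0, 50.8]
contact_force: [0.3, -0.8, -0.8]
opening: 0.0469
finger_force: 0.0
```

servo_tool([
  {"xyz": [0,0,2],"yaw": 0,"grip": 0},
  {"xyz": [0,0,4],"yaw": 0,"grip": 0},
  {"xyz": [0,0,5],"yaw": 0,"grip": 0},
  {"xyz": [0,0,5],"yaw": 0,"grip": 0},
])

```text
t: 5.75
position: [0.5959, 0.2739, 0.0007]
eef_rot: [-180.0, 0.0, 50.8]
contact_force: [-0.1, 0.1, -0.2]
opening: 0.047
finger_force: 0.0
```

servo_tool([
  {"xyz": [0,0,2],"yaw": 0,"grip": 0},
  {"xyz": [0,0,5],"yaw": 0,"grip": 0},
  {"xyz": [0,0,5],"yaw": 0,"grip": 0},
  {"xyz": [0,0,5],"yaw": 0,"grip": 1},
  {"xyz": [0,0,5],"yaw": 0,"grip": 1},
  {"xyz": [0,0,5],"yaw": 0,"grip": 1},
  {"xyz": [0,0,5],"yaw": 0,"grip": 1},
  {"xyz": [0,0,5],"yaw": 0,"grip": 1},
  {"xyz": [0,0,5],"yaw": 0,"grip": 1},
], force=35)

```text
t: 6.5
position: [0.5962, 0.2739, -0.004]
eef_rot: [180.0, -0.0, 50.8]
contact_force: [0.9, -0.5, 0.0]
opening: 0.0257
finger_force: 35.0
```

```bash
python3 - <<'E'
from h import *
print(to(.60,-.14,.18,173))
E
```

```text
(array([-318.3,  264.5, -184. ]), np.float64(-2.1328))
```

servo_tool([
  {"xyz": [0,0,-10],"yaw": 0,"grip": 1},
  {"xyz": [0,0,-30],"yaw": 0,"grip": 1},
  {"xyz": [0,0,-65],"yaw": 0,"grip": 1},
  {"xyz": [0,0,-100],"yaw": 0,"grip": 1},
  {"xyz": [0,0,-135],"yaw": 0,"grip": 1},
  {"xyz": [0,0,-170],"yaw": 0,"grip": 1},
  {"xyz": [0,0,-184],"yaw": 0,"grip": 1},
  {"xyz": [-25,20,-184],"yaw": -0.12,"grip": 1},
  {"xyz": [-50,40,-184],"yaw": -0.24,"grip": 1},
  {"xyz": [-75,60,-184],"yaw": -0.36,"grip": 1},
  {"xyz": [-100,80,-184],"yaw": -0.48,"grip": 1},
  {"xyz": [-125,100,-184],"yaw": -0.6,"grip": 1},
  {"xyz": [-150,122,-184],"yaw": -0.72,"grip": 1},
  {"xyz": [-175,143,-184],"yaw": -0.84,"grip": 1},
  {"xyz": [-200,165,-184],"yaw": -0.96,"grip": 1},
  {"xyz": [-225,186,-184],"yaw": -1.08,"grip": 1},
  {"xyz": [-250,207,-184],"yaw": -1.2,"grip": 1},
  {"xyz": [-275,228,-184],"yaw": -1.32,"grip": 1},
  {"xyz": [-300,249,-184],"yaw": -1.44,"grip": 1},
  {"xyz": [-318,264,-184],"yaw": -1.56,"grip": 1},
])

```text
t: 8.17
position: [0.5989, -0.1427, 0.1807]
eef_rot: [-180.0, 0.0, 140.4]
contact_force: [-0.5, 0.4, -2.7]
opening: 0.0258
finger_force: 35.0
```

servo_tool([
  {"xyz": [0,0,0],"yaw": -0.12,"grip": 1},
  {"xyz": [0,0,0],"yaw": -0.24,"grip": 1},
  {"xyz": [0,0,0],"yaw": -0.36,"grip": 1},
  {"xyz": [0,0,0],"yaw": -0.48,"grip": 1},
  {"xyz": [0,0,0],"yaw": -0.57,"grip": 1},
  {"xyz": [0,0,0],"yaw": -0.57,"grip": 1},
  {"xyz": [0,0,0],"yaw": -0.57,"grip": 1},
  {"xyz": [0,0,0],"yaw": -0.57,"grip": 1},
])

```text
t: 8.83
position: [0.5996, -0.1394, 0.1802]
eef_rot: [-180.0, -0.0, 172.6]
contact_force: [-0.3, 0.4, -2.8]
opening: 0.0256
finger_force: 35.0
```

```bash
python3 - <<'E'
from h import *
save('wrist','w3'); o=get_obs(); print(o['t'],o['position'],o['eef_rot'],o['opening'],o['contact_force'])
a=cv2.imread('pics/w3.png').astype(float); a=255*(a/255)**.6
cv2.imwrite('pics/w3b.png',cv2.resize(a.astype(np.uint8),(800,600),interpolation=cv2.INTER_CUBIC))
E
```

```text
8.8833 [ 0.59958503 -0.1394142   0.18012944] [-1.79992882e+02 -5.51031773e-03  1.72673727e+02] 0.02536222241365266 [-0.03672566 -0.36805108 -3.40914728]
```

View pics/w3b.png

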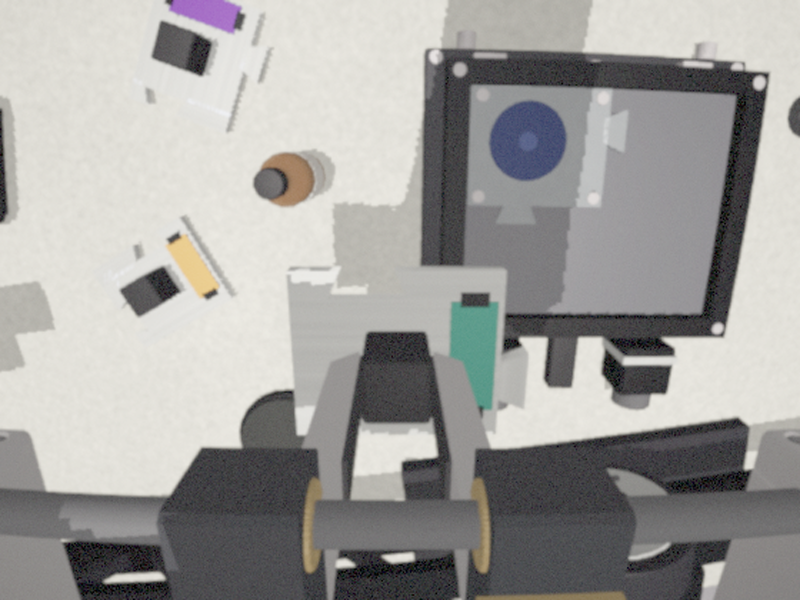

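The wrist view from over the right shows the stage's rim corners at (427,50), (768,75) and (724,336). Reference plate tabs are at (617,130) and (517,213), the held plate C at (398,380), knob B at (150,290) and knob A at (181,47).

```bash
python3 - <<'E'
from h import *
a=cv2.imread('pics/w3.png').astype(float)[28:242,290:546]; a=255*(a/255)**.5
cv2.imwrite('pics/w3c.png',cv2.resize(a.astype(np.uint8),None,fx=2.8,fy=2.8,interpolation=cv2.INTER_CUBIC))
E
```

```text
(no output)
```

View pics/w3c.png

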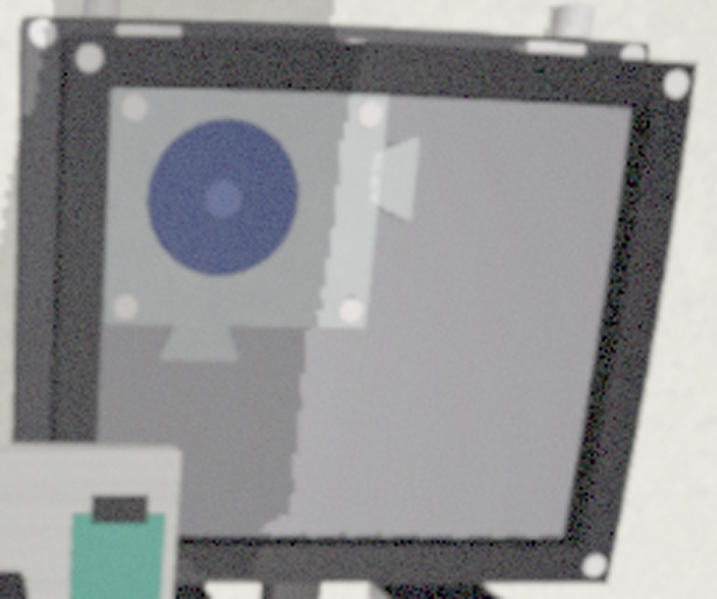

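```bash
python3 - <<'E'
from h import *
d=load('w3')
px=np.array([(694,65),(607,580),(110,88),(388,95),(365,328),(107,323),(420,137),(412,220),(160,358),(238,361)])/2.8+[290,28]
M=np.array([(-93.5,107.5),(93.5,107.5),(-78.25,-92.25),(-78.25,-.25),(-.25,-.25),(-.25,-92.25),(-66.25,11.75),(-36.25,11.75),(11.75,-73.25),(11.75,-43.25)])/1e3
W=unproj(px,.058,d)
rigid(M[:2],W[:2]); o,t=rigid(M,W); rigid(M[2:],W[2:])
t=np.radians(t);R=np.array([[np.cos(t),-np.sin(t)],[np.sin(t),np.cos(t)]])
for n,s in dict(a=(-39.25,46.25),b=(39.25,46.25),c=(39.25,-46.25)).items(): print('seat',n,o+R@np.array(s)/1e3)
# held plate C: top face at z=TCP+.004+.012
z=.1801+.004+.012
px=np.array([(287,270),(505,268),(298,432)])*.7
print(unproj(px,z,d)); 
M=np.array([(-39,-46),(-39,46),(39,-46)])/1e3
rigid(M,unproj(px,z,d)); rigid(M,unproj(px,z-.012,d))
fitknob('w3',.426,-.261,59,thr=60,rad=30); fitknob('w3',.59,-.327,21,thr=60,rad=30)
for n,uv in dict(B=(193,265),A=(205,10)).items(): print(n,unproj(np.array(uv)*.7,.016,d))
# coupon axes by colour
h=cv2.cvtColor(cv2.imread('pics/top0.png'),cv2.COLOR_BGR2HSV)
E
```

```text
xy [568.9   5.4] yaw -7.51 res [[0.9, -0.1], [-0.9, 0.1]]
xy [568.6   5.9] yaw -7.68 res [[0.9, -0.8], [-0.8, -0.0], [1.1, -0.6], [0.9, -0.5], [-0.5, -0.2], [-0.8, 1.7], [1.9, -0.3], [-1.1, 0.3], [-1.0, 1.6], [-0.6, -1.1]]
xy [568.6   6. ] yaw -7.67 res [[1.1, -0.7], [1.0, -0.6], [-0.5, -0.3], [-0.8, 1.6], [1.9, -0.4], [-1.1, 0.2], [-1.0, 1.5], [-0.6, -1.2]]
seat a [0.53586698 0.05693026]
seat b [0.61366344 0.04644403]
seat c [ 0.60130705 -0.04522696]
[[ 0.55567119 -0.17828924]
 [ 0.56634556 -0.08976718]
 [ 0.63058808 -0.188059  ]]
xy [ 599.  -138.4] yaw -7.12 res [[1.1, 1.0], [0.3, -1.8], [-1.4, 0.9]]
xy [ 603.2 -139.9] yaw -7.12 res [[-0.7, -0.6], [-0.7, 2.0], [1.4, -1.3]]
w3 knob [ 427.5 -264.2] yaw 61.28 res 365.9
w3 knob [ 590.8 -329.5] yaw 18.05 res 272.9
B [[ 0.57818322 -0.29776127]]
A [[ 0.3995512  -0.24807819]]
```

```bash
python3 - <<'E'
from h import *
print(to(.6015,-.0458,.062,172.3))
E
```

```text
(array([ 10. ,  93.1, 118.1]), np.float64(0.0065))
```

servo_tool([
  {"xyz": [2,25,0],"yaw": 0.006,"grip": 1},
  {"xyz": [5,55,0],"yaw": 0.006,"grip": 1},
  {"xyz": [9,80,0],"yaw": 0.006,"grip": 1},
  {"xyz": [10,93,0],"yaw": 0.006,"grip": 1},
  {"xyz": [10,93,20],"yaw": 0.006,"grip": 1},
  {"xyz": [10,93,45],"yaw": 0.006,"grip": 1},
  {"xyz": [10,93,70],"yaw": 0.006,"grip": 1},
  {"xyz": [10,93,90],"yaw": 0.006,"grip": 1},
  {"xyz": [10,93,104],"yaw": 0.006,"grip": 1},
  {"xyz": [10,93,112],"yaw": 0.006,"grip": 1},
  {"xyz": [10,93,115],"yaw": 0.006,"grip": 1},
  {"xyz": [10,93,117],"yaw": 0.006,"grip": 1},
  {"xyz": [10,93,117],"yaw": 0.006,"grip": 1},
  {"xyz": [10,93,117],"yaw": 0.006,"grip": 1},
])

```text
t: 10.05
position: [0.602, -0.0459, 0.0639]
eef_rot: [180.0, 0.1, 172.5]
contact_force: [0.5, 0.3, -3.4]
opening: 0.0256
finger_force: 35.0
```

```bash
python3 - <<'E'
from h import *
d=save('wrist','w4');o=get_obs(); print(o['position'],o['eef_rot'],o['contact_force'],to(.6015,-.0458,.052,172.3))
a=cv2.imread('pics/w4.png').astype(float); a=255*(a/255)**.5
q=proj([.568,-.005,.058],d)[0].astype(int);print(q)
cv2.imwrite('pics/w4b.png',cv2.resize(a.astype(np.uint8)[40:340,80:480],None,fx=2,fy=2,interpolation=cv2.INTER_CUBIC))
E
```

```text
[ 0.60195546 -0.04586178  0.06386634] [1.79986888e+02 7.15354016e-02 1.72491707e+02] [ 0.47052692  0.07695841 -1.85176226] (array([ 0.5, -0. , 11.9]), np.float64(0.0033))
[332 180]
```

View pics/w4b.png

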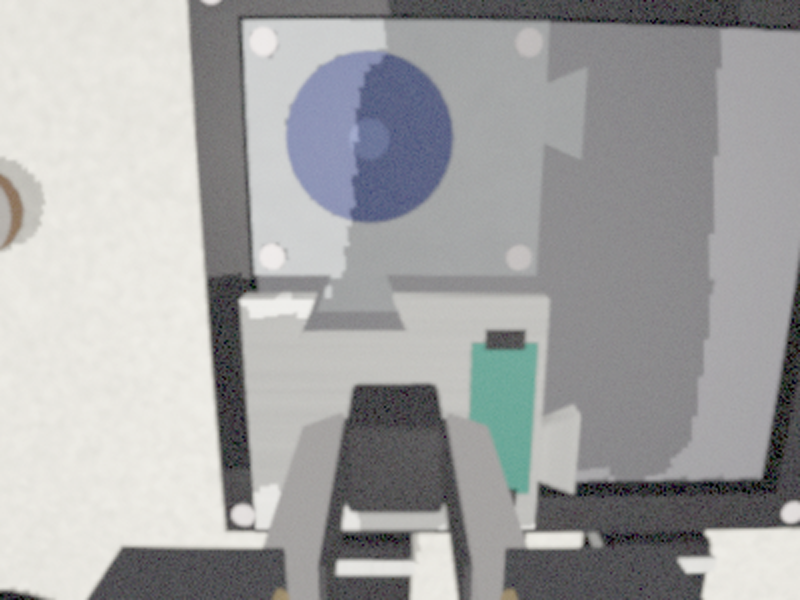

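```bash
python3 - <<'E'
from h import *
d=load('w4'); c=lambda p:np.array(p)/2+[80,40]
S,t=rigid(np.array([(-78.25,-92.25),(-78.25,-.25),(-.25,-.25),(-.25,-92.25),(-66.25,11.75),(-36.25,11.75)])/1e3,unproj(c([(242,18),(550,22),(537,276),(253,276),(587,68),(582,158)]),.058,d))
M=np.array([(-39,-46),(-39,46),(27,58),(-3,58),(-27,-27),(-27,3)])/1e3
P,u=rigid(M,unproj(c([(240,297),(549,297),(575,494),(579,405),(304,330),(405,330)]),.080,d))
t=np.radians(t);R=np.array([[np.cos(t),-np.sin(t)],[np.sin(t),np.cos(t)]])
s=S+R@np.array([.03925,-.04625]); print('seat',s,'plate-seat in world mm',(P-s)*1e3,u-np.degrees(t))
E
```

```text
xy [568.7   5.6] yaw -7.78 res [[0.3, 0.8], [0.9, -0.5], [-0.7, -0.1], [-0.3, 0.6], [1.6, -0.8], [-1.8, -0.0]]
xy [600.9 -45.5] yaw -7.54 res [[1.3, 1.0], [1.2, -0.9], [-0.1, 0.0], [-1.0, -1.1], [-0.7, 0.6], [-0.7, 0.4]]
seat [ 0.6013134  -0.04554467] plate-seat in world mm [-0.4487508   0.04669425] 0.24586510444333776
```

Plate C is aligned with its quarter within 0.5 mm, so I'm lowering it gently.

servo_tool([
  {"xyz": [0,0,3],"yaw": 0.004,"grip": 1},
  {"xyz": [0,0,6],"yaw": 0.004,"grip": 1},
  {"xyz": [0,0,8],"yaw": 0.004,"grip": 1},
  {"xyz": [0,0,10],"yaw": 0.004,"grip": 1},
  {"xyz": [0,0,12],"yaw": 0.004,"grip": 1},
  {"xyz": [0,0,13],"yaw": 0.004,"grip": 1},
  {"xyz": [0,0,14],"yaw": 0.004,"grip": 1},
  {"xyz": [0,0,14],"yaw": 0.004,"grip": 1},
])

```text
t: 10.77
position: [0.6013, -0.0459, 0.0488]
eef_rot: [-180.0, -0.0, 172.3]
contact_force: [0.3, 0.2, -2.6]
opening: 0.0256
finger_force: 35.0
```

servo_tool([
  {"xyz": [0,0,1],"yaw": 0,"grip": 1},
  {"xyz": [0,0,2],"yaw": 0,"grip": 1},
  {"xyz": [0,0,3],"yaw": 0,"grip": 1},
  {"xyz": [0,0,4],"yaw": 0,"grip": 1},
  {"xyz": [0,0,4],"yaw": 0,"grip": 1},
])

```text
t: 11.18
position: [0.6012, -0.0458, 0.0447]
eef_rot: [-180.0, -0.0, 172.3]
contact_force: [0.2, 0.1, -3.1]
opening: 0.0254
finger_force: 35.0
```

Already in without contact (under the rim); the last few millimetres next.

servo_tool([
  {"xyz": [0,0,1],"yaw": 0,"grip": 1},
  {"xyz": [0,0,2],"yaw": 0,"grip": 1},
  {"xyz": [0,0,2.5],"yaw": 0,"grip": 1},
  {"xyz": [0,0,2.5],"yaw": 0,"grip": 1},
])

```text
t: 11.52
position: [0.6013, -0.0458, 0.0423]
eef_rot: [-180.0, -0.0, 172.3]
contact_force: [0.2, -0.5, -3.5]
opening: 0.0257
finger_force: 35.0
```

servo_tool([
  {"xyz": [0,0,0.5],"yaw": 0,"grip": 1},
  {"xyz": [0,0,1],"yaw": 0,"grip": 1},
  {"xyz": [0,0,1],"yaw": 0,"grip": 1},
])

```text
t: 11.77
position: [0.6014, -0.0459, 0.042]
eef_rot: [180.0, 0.0, 172.3]
contact_force: [-3.7, 0.2, 7.3]
opening: 0.0256
finger_force: 35.0
```

servo_tool([
  {"xyz": [0,0,-0.5],"yaw": 0,"grip": 0},
  {"xyz": [0,0,-0.5],"yaw": 0,"grip": 0},
  {"xyz": [0,0,-0.5],"yaw": 0,"grip": 0},
  {"xyz": [0,0,-0.5],"yaw": 0,"grip": 0},
  {"xyz": [0,0,-0.5],"yaw": 0,"grip": 0},
  {"xyz": [0,0,-5],"yaw": 0,"grip": 0},
  {"xyz": [0,0,-20],"yaw": 0,"grip": 0},
  {"xyz": [0,0,-50],"yaw": 0,"grip": 0},
  {"xyz": [0,0,-90],"yaw": 0,"grip": 0},
  {"xyz": [0,0,-125],"yaw": 0,"grip": 0},
  {"xyz": [0,0,-140],"yaw": 0,"grip": 0},
  {"xyz": [0,0,-140],"yaw": 0,"grip": 0},
])

```text
t: 12.77
position: [0.6035, -0.046, 0.186]
eef_rot: [179.9, 0.3, 172.3]
contact_force: [1.4, 0.8, 0.7]
opening: 0.0472
finger_force: 0.0
```

```bash
python3 - <<'E'
from h import *
save('wrist','w5'); o=get_obs(); print(o['position'],o['opening'],o['contact_force'],to(.591,-.328,.175,20))
# validate coupon/knob detection on w1 (plate C known ~597,273.5,-129)
E
cat >> h.py <<'E'
HUE=dict(teal=(70,95),gold=(12,32),violet=(125,150))
def coupon(fn,col,guess,z=.016,rad=60):
    "centre and long-axis heading (deg, mod 180) of the coupon"
    d=load(fn); a=cv2.cvtColor(cv2.imread(f'pics/{fn}.png'),cv2.COLOR_BGR2HSV)
    lo,hi=HUE[col]; m=((a[...,0]>=lo)&(a[...,0]<=hi)&(a[...,1]>100)&(a[...,2]>50)).astype(np.uint8)
    u,v=proj([*guess,z],d)[0].astype(int); k=np.zeros_like(m); k[max(v-rad,0):v+rad,max(u-rad,0):u+rad]=1; m*=k
    n,l,s,c=cv2.connectedComponentsWithStats(m); i=1+np.argmax(s[1:,4])
    b=cv2.boxPoints(cv2.minAreaRect(np.argwhere(l==i)[:,::-1].astype(np.float32)))
    W=unproj(b,z,d); e=[W[1]-W[0],W[2]-W[1]]; e.sort(key=np.linalg.norm)
    print(fn,col,'c',(W.mean(0)*1e3).round(1),'size',[round(np.linalg.norm(q)*1e3,1) for q in e],'head',np.degrees(np.arctan2(e[1][1],e[1][0])).round(1)); return W.mean(0)
E
python3 - <<'E'
from h import *
coupon('w1','teal',(.618,.255)); coupon('w3','gold',(.578,-.298)); coupon('w3','violet',(.4,-.245)); coupon('top0','gold',(.578,-.298),rad=25); coupon('top0','violet',(.4,-.28),rad=25);coupon('w5','teal',(.606,-.013))
fitknob('w5',.601,-.045,-7.7,z0=.046,thr=60)
E
```

```text
[ 0.60243447 -0.04583372  0.18357649] 0.04712666897701251 [-0.1526927   0.27220336 -0.39620056] (array([ -26.6, -281.1,    8.4]), np.float64(2.6577))
w1 teal c [622.2 253.9] size [np.float64(17.7), np.float64(48.3)] head -128.9
w3 gold c [ 579.  -298.7] size [np.float64(18.6), np.float64(49.2)] head 21.1
w3 violet c [ 398.2 -248.2] size [np.float64(18.7), np.float64(47.8)] head 61.8
top0 gold c [ 578.  -298.7] size [np.float64(19.6), np.float64(50.1)] head -159.3
top0 violet c [ 396.5 -248.6] size [np.float64(14.9), np.float64(47.7)] head -118.2
w5 teal c [616.2 -10.4] size [np.float64(19.6), np.float64(54.3)] head 171.5
w5 knob [600.4 -45.4] yaw -3.28 res 173.4
```

```bash
python3 - <<'E'
from h import *
print(to(.5905,-.3287,.0,21))
coupon('w5','teal',(.606,-.013),z=.062)
E
```

```text
(array([ -25.6, -282.1,  183.4]), np.float64(2.6402))
w5 teal c [604.4 -13.3] size [np.float64(17.2), np.float64(47.7)] head 171.5
```

servo_tool([
  {"xyz": [-1,-14,0],"yaw": 0.12,"grip": 0},
  {"xyz": [-3,-28,0],"yaw": 0.24,"grip": 0},
  {"xyz": [-4,-42,0],"yaw": 0.36,"grip": 0},
  {"xyz": [-5,-56,0],"yaw": 0.48,"grip": 0},
  {"xyz": [-6,-70,0],"yaw": 0.6,"grip": 0},
  {"xyz": [-8,-85,0],"yaw": 0.72,"grip": 0},
  {"xyz": [-9,-100,0],"yaw": 0.84,"grip": 0},
  {"xyz": [-10,-115,0],"yaw": 0.96,"grip": 0},
  {"xyz": [-12,-130,0],"yaw": 1.08,"grip": 0},
  {"xyz": [-13,-145,0],"yaw": 1.2,"grip": 0},
  {"xyz": [-14,-160,0],"yaw": 1.32,"grip": 0},
  {"xyz": [-16,-175,0],"yaw": 1.44,"grip": 0},
  {"xyz": [-17,-190,0],"yaw": 1.56,"grip": 0},
  {"xyz": [-19,-205,0],"yaw": 1.68,"grip": 0},
  {"xyz": [-20,-220,0],"yaw": 1.8,"grip": 0},
  {"xyz": [-21,-235,0],"yaw": 1.92,"grip": 0},
  {"xyz": [-23,-250,0],"yaw": 2.04,"grip": 0},
  {"xyz": [-24,-265,0],"yaw": 2.16,"grip": 0},
  {"xyz": [-25,-275,0],"yaw": 2.28,"grip": 0},
  {"xyz": [-25.6,-282,0],"yaw": 2.4,"grip": 0},
])

```text
t: 14.48
position: [0.5878, -0.3299, 0.1801]
eef_rot: [-179.9, 0.1, 34.3]
contact_force: [0.7, 0.3, -0.4]
opening: 0.0469
finger_force: 0.0
```

servo_tool([
  {"xyz": [0,0,10],"yaw": 0.12,"grip": 0},
  {"xyz": [0,0,30],"yaw": 0.24,"grip": 0},
  {"xyz": [0,0,50],"yaw": 0.24,"grip": 0},
  {"xyz": [0,0,70],"yaw": 0.24,"grip": 0},
  {"xyz": [0,0,80],"yaw": 0.24,"grip": 0},
  {"xyz": [0,0,80],"yaw": 0.24,"grip": 0},
  {"xyz": [0,0,80],"yaw": 0.24,"grip": 0},
])

```text
t: 15.07
position: [0.5884, -0.3288, 0.1011]
eef_rot: [-180.0, 0.1, 21.0]
contact_force: [-0.2, 0.6, 1.8]
opening: 0.0472
finger_force: 0.0
```

```bash
python3 - <<'E'
from h import *
save('wrist','w6'); o=get_obs(); print(o['t'],o['position'],o['eef_rot'])
c=coupon('w6','gold',(.578,-.298)); print(fitknob('w6',.5905,-.3287,21,thr=50,rad=60))
print(to(.5905,-.3287,-.004,21))
E
```

```text
15.1167 [ 0.58886523 -0.32914635  0.10201769] [1.79974334e+02 7.82478043e-03 2.09980663e+01]
w6 gold c [ 580.  -299.7] size [np.float64(19.2), np.float64(49.0)] head -160.1
w6 knob [ 590.8 -330.3] yaw 20.55 res 158.7
[ 5.90766026e+02 -3.30264621e+02  3.58604470e-01]
(array([1.70e+00, 1.00e-01, 1.06e+02]), np.float64(-0.0))
```

servo_tool([
  {"xyz": [1.6,1.1,20],"yaw": 0.012,"grip": 0},
  {"xyz": [1.6,1.1,45],"yaw": 0.012,"grip": 0},
  {"xyz": [1.6,1.1,65],"yaw": 0.012,"grip": 0},
  {"xyz": [1.6,1.1,80],"yaw": 0.012,"grip": 0},
  {"xyz": [1.6,1.1,90],"yaw": 0.012,"grip": 0},
  {"xyz": [1.6,1.1,98],"yaw": 0.012,"grip": 0},
  {"xyz": [1.6,1.1,103],"yaw": 0.012,"grip": 0},
  {"xyz": [1.6,1.1,106],"yaw": 0.012,"grip": 0},
  {"xyz": [1.6,1.1,106],"yaw": 0.012,"grip": 0},
  {"xyz": [1.6,1.1,106],"yaw": 0.012,"grip": 0},
  {"xyz": [1.6,1.1,106],"yaw": 0.012,"grip": 1},
  {"xyz": [1.6,1.1,106],"yaw": 0.012,"grip": 1},
  {"xyz": [1.6,1.1,106],"yaw": 0.012,"grip": 1},
  {"xyz": [1.6,1.1,106],"yaw": 0.012,"grip": 1},
  {"xyz": [1.6,1.1,106],"yaw": 0.012,"grip": 1},
  {"xyz": [1.6,1.1,106],"yaw": 0.012,"grip": 1},
], force=35)

```text
t: 16.45
position: [0.591, -0.3294, -0.0042]
eef_rot: [180.0, -0.0, 20.3]
contact_force: [0.7, -0.4, 5.5]
opening: 0.0258
finger_force: 35.0
```

servo_tool([
  {"xyz": [0,0,-10],"yaw": 0,"grip": 1},
  {"xyz": [0,0,-30],"yaw": 0,"grip": 1},
  {"xyz": [0,0,-65],"yaw": 0,"grip": 1},
  {"xyz": [0,0,-100],"yaw": 0,"grip": 1},
  {"xyz": [0,0,-135],"yaw": 0,"grip": 1},
  {"xyz": [0,0,-165],"yaw": 0,"grip": 1},
  {"xyz": [6,-15,-180],"yaw": 0.02,"grip": 1},
  {"xyz": [18,-40,-180],"yaw": 0.06,"grip": 1},
  {"xyz": [33,-75,-180],"yaw": 0.12,"grip": 1},
  {"xyz": [48,-110,-180],"yaw": 0.18,"grip": 1},
  {"xyz": [63,-144,-180],"yaw": 0.24,"grip": 1},
  {"xyz": [78,-178,-180],"yaw": 0.3,"grip": 1},
  {"xyz": [93,-212,-180],"yaw": 0.36,"grip": 1},
  {"xyz": [108,-246,-180],"yaw": 0.42,"grip": 1},
  {"xyz": [123,-280,-180],"yaw": 0.48,"grip": 1},
  {"xyz": [138,-312,-180],"yaw": 0.489,"grip": 1},
  {"xyz": [148,-335,-180],"yaw": 0.489,"grip": 1},
  {"xyz": [151.7,-344.6,-180],"yaw": 0.489,"grip": 1},
  {"xyz": [151.7,-344.6,-180],"yaw": 0.489,"grip": 1},
  {"xyz": [151.7,-344.6,-180],"yaw": 0.489,"grip": 1},
])

```text
t: 18.12
position: [0.6129, 0.0465, 0.1756]
eef_rot: [180.0, 0.0, -7.7]
contact_force: [-0.4, -0.9, -2.8]
opening: 0.0256
finger_force: 35.0
```

servo_tool([
  {"xyz": [0,0,15],"yaw": 0,"grip": 1},
  {"xyz": [0,0,40],"yaw": 0,"grip": 1},
  {"xyz": [0,0,65],"yaw": 0,"grip": 1},
  {"xyz": [0,0,85],"yaw": 0,"grip": 1},
  {"xyz": [0,0,98],"yaw": 0,"grip": 1},
  {"xyz": [0,0,105],"yaw": 0,"grip": 1},
  {"xyz": [0,0,110],"yaw": 0,"grip": 1},
  {"xyz": [0,0,110],"yaw": 0,"grip": 1},
  {"xyz": [0,0,110],"yaw": 0,"grip": 1},
])

```text
t: 18.87
position: [0.6137, 0.0462, 0.0662]
eef_rot: [-180.0, -0.0, -7.7]
contact_force: [0.3, -0.5, -2.6]
opening: 0.0259
finger_force: 35.0
```

```bash
python3 - <<'E'
from h import *
save('wrist','w7'); o=get_obs(); p=o['position']; print(o['t'],p,o['eef_rot'],o['contact_force'],o['opening'])
# held-coupon check, in tool frame; reference: plate C held in w3/w4
coupon('w7','gold',(p[0],p[1]+.03),z=p[2]+.004+.016)
coupon('w4','teal',(.606,-.013),z=.0639+.02)
coupon('w3','teal',(.604,-.107),z=.1801+.02)
coupon('w7','teal',(.605,-.013),z=.062)
print(to(.6142,.0460,.048,-7.7))
E
```

```text
18.9167 [0.61385761 0.04641072 0.06640739] [-1.79983670e+02 -6.16564046e-02 -7.70592981e+00] [ 0.11022783 -0.16044279 -2.80609112] 0.025517321147806592
w7 gold c [619.3  78.4] size [np.float64(19.1), np.float64(49.0)] head 173.7
w4 teal c [604.1 -13.3] size [np.float64(18.3), np.float64(47.7)] head 172.6
w3 teal c [ 601.7 -106.8] size [np.float64(18.3), np.float64(47.7)] head 172.8
w7 teal c [606.3 -12.6] size [np.float64(18.3), np.float64(49.2)] head -7.7
(array([ 0.4,  0.4, 18.4]), np.float64(-0.0001))
```

servo_tool([
  {"xyz": [-0.5,-0.4,3],"yaw": 0,"grip": 1},
  {"xyz": [-0.5,-0.4,6],"yaw": 0,"grip": 1},
  {"xyz": [-0.5,-0.4,8],"yaw": 0,"grip": 1},
  {"xyz": [-0.5,-0.4,10],"yaw": 0,"grip": 1},
  {"xyz": [-0.5,-0.4,12],"yaw": 0,"grip": 1},
  {"xyz": [-0.5,-0.4,13.5],"yaw": 0,"grip": 1},
  {"xyz": [-0.5,-0.4,15],"yaw": 0,"grip": 1},
  {"xyz": [-0.5,-0.4,16],"yaw": 0,"grip": 1},
  {"xyz": [-0.5,-0.4,16],"yaw": 0,"grip": 1},
])

```text
t: 19.67
position: [0.6128, 0.0469, 0.0493]
eef_rot: [180.0, 0.0, -7.7]
contact_force: [-0.2, -1.5, -3.4]
opening: 0.0259
finger_force: 35.0
```

servo_tool([
  {"xyz": [0,0,1],"yaw": 0,"grip": 1},
  {"xyz": [0,0,2],"yaw": 0,"grip": 1},
  {"xyz": [0,0,3],"yaw": 0,"grip": 1},
  {"xyz": [0,0,4],"yaw": 0,"grip": 1},
  {"xyz": [0,0,4],"yaw": 0,"grip": 1},
])

```text
t: 20.08
position: [0.6128, 0.047, 0.0453]
eef_rot: [180.0, 0.0, -7.7]
contact_force: [1.4, -2.0, -3.5]
opening: 0.0258
finger_force: 35.0
```

servo_tool([
  {"xyz": [0,0,1],"yaw": 0,"grip": 1},
  {"xyz": [0,0,2],"yaw": 0,"grip": 1},
  {"xyz": [0,0,3],"yaw": 0,"grip": 1},
  {"xyz": [0,0,3.5],"yaw": 0,"grip": 1},
  {"xyz": [0,0,3.5],"yaw": 0,"grip": 1},
])

```text
t: 20.5
position: [0.6128, 0.047, 0.0419]
eef_rot: [180.0, 0.0, -7.7]
contact_force: [0.3, -4.1, -2.1]
opening: 0.0257
finger_force: 35.0
```

servo_tool([
  {"xyz": [0,0,0],"yaw": 0,"grip": 0},
  {"xyz": [0,0,0],"yaw": 0,"grip": 0},
  {"xyz": [0,0,0],"yaw": 0,"grip": 0},
  {"xyz": [0,0,0],"yaw": 0,"grip": 0},
  {"xyz": [0,0,0],"yaw": 0,"grip": 0},
  {"xyz": [0,0,-5],"yaw": 0,"grip": 0},
  {"xyz": [0,0,-20],"yaw": 0,"grip": 0},
  {"xyz": [0,0,-50],"yaw": 0,"grip": 0},
  {"xyz": [0,0,-90],"yaw": 0,"grip": 0},
  {"xyz": [0,0,-125],"yaw": 0,"grip": 0},
  {"xyz": [0,0,-140],"yaw": 0,"grip": 0},
  {"xyz": [-12,28,-140],"yaw": -0.12,"grip": 0},
  {"xyz": [-26,60,-140],"yaw": -0.24,"grip": 0},
  {"xyz": [-40,92,-140],"yaw": -0.36,"grip": 0},
  {"xyz": [-54,125,-140],"yaw": -0.48,"grip": 0},
  {"xyz": [-68,158,-140],"yaw": -0.6,"grip": 0},
  {"xyz": [-82,190,-140],"yaw": -0.72,"grip": 0},
  {"xyz": [-96,222,-140],"yaw": -0.84,"grip": 0},
  {"xyz": [-110,254,-140],"yaw": -0.96,"grip": 0},
  {"xyz": [-124,286,-140],"yaw": -1.08,"grip": 0},
])

```text
t: 22.17
position: [0.4505, -0.2214, 0.1831]
eef_rot: [180.0, -0.1, 54.5]
contact_force: [1.5, -0.6, -0.4]
opening: 0.0469
finger_force: 0.0
```

servo_tool([
  {"xyz": [0,0,0],"yaw": 0,"grip": 0},
  {"xyz": [0,0,0],"yaw": 0,"grip": 0},
  {"xyz": [0,0,0],"yaw": 0,"grip": 0},
])

```text
t: 22.42
position: [0.4519, -0.2198, 0.1827]
eef_rot: [180.0, -0.0, 54.0]
contact_force: [0.1, 0.4, -0.7]
opening: 0.0468
finger_force: 0.0
```

```bash
python3 - <<'E'
from h import *
save('wrist','w8'); o=get_obs(); p=o['position']; print(o['t'],p,o['eef_rot'],o['contact_force'],o['opening'])
coupon('w8','violet',(.398,-.248)); fitknob('w8',.4257,-.2635,61,thr=50)
print(to(.4257,-.2635,.1,61.5))
E
```

```text
22.4667 [ 0.45217867 -0.21922165  0.18246157] [ 1.79982915e+02 -2.11443357e-02  5.41238137e+01] [-0.04883212  0.11240024 -0.32946433] 0.04689758113527399
w8 violet c [ 398.  -248.5] size [np.float64(17.6), np.float64(48.4)] head -117.8
w8 knob [ 425.7 -263.8] yaw 54.78 res 291.5
(array([-51.4,   4.5,  82.4]), np.float64(-0.1287))
```

servo_tool([
  {"xyz": [-25,2,0],"yaw": -0.1,"grip": 0},
  {"xyz": [-51,4.9,10],"yaw": -0.138,"grip": 0},
  {"xyz": [-51,4.9,35],"yaw": -0.138,"grip": 0},
  {"xyz": [-51,4.9,70],"yaw": -0.138,"grip": 0},
  {"xyz": [-51,4.9,105],"yaw": -0.138,"grip": 0},
  {"xyz": [-51,4.9,135],"yaw": -0.138,"grip": 0},
  {"xyz": [-51,4.9,155],"yaw": -0.138,"grip": 0},
  {"xyz": [-51,4.9,170],"yaw": -0.138,"grip": 0},
  {"xyz": [-51,4.9,180],"yaw": -0.138,"grip": 0},
  {"xyz": [-51,4.9,186],"yaw": -0.138,"grip": 0},
  {"xyz": [-51,4.9,186],"yaw": -0.138,"grip": 0},
  {"xyz": [-51,4.9,186],"yaw": -0.138,"grip": 0},
  {"xyz": [-51,4.9,186],"yaw": -0.138,"grip": 1},
  {"xyz": [-51,4.9,186],"yaw": -0.138,"grip": 1},
  {"xyz": [-51,4.9,186],"yaw": -0.138,"grip": 1},
  {"xyz": [-51,4.9,186],"yaw": -0.138,"grip": 1},
  {"xyz": [-51,4.9,186],"yaw": -0.138,"grip": 1},
  {"xyz": [-51,4.9,186],"yaw": -0.138,"grip": 1},
], force=35)

```text
t: 23.97
position: [0.4263, -0.264, -0.0035]
eef_rot: [179.9, -0.0, 62.1]
contact_force: [0.2, 1.7, 9.8]
opening: 0.0255
finger_force: 35.0
```

servo_tool([
  {"xyz": [0,0,-10],"yaw": 0,"grip": 1},
  {"xyz": [0,0,-30],"yaw": 0,"grip": 1},
  {"xyz": [0,0,-65],"yaw": 0,"grip": 1},
  {"xyz": [0,0,-100],"yaw": 0,"grip": 1},
  {"xyz": [0,0,-135],"yaw": 0,"grip": 1},
  {"xyz": [0,0,-165],"yaw": 0,"grip": 1},
  {"xyz": [10,-2,-180],"yaw": 0.05,"grip": 1},
  {"xyz": [35,-6,-180],"yaw": 0.14,"grip": 1},
  {"xyz": [65,-10,-180],"yaw": 0.25,"grip": 1},
  {"xyz": [95,-15,-180],"yaw": 0.36,"grip": 1},
  {"xyz": [125,-20,-180],"yaw": 0.47,"grip": 1},
  {"xyz": [155,-25,-180],"yaw": 0.58,"grip": 1},
  {"xyz": [185,-30,-180],"yaw": 0.69,"grip": 1},
  {"xyz": [215,-35,-180],"yaw": 0.8,"grip": 1},
  {"xyz": [245,-40,-180],"yaw": 0.91,"grip": 1},
  {"xyz": [275,-44,-180],"yaw": 1.02,"grip": 1},
  {"xyz": [305,-49,-180],"yaw": 1.13,"grip": 1},
  {"xyz": [325,-52,-180],"yaw": 1.218,"grip": 1},
  {"xyz": [334.7,-53.9,-180],"yaw": 1.218,"grip": 1},
  {"xyz": [334.7,-53.9,-180],"yaw": 1.218,"grip": 1},
])

```text
t: 25.63
position: [0.5349, 0.0588, 0.176]
eef_rot: [179.9, 0.0, -7.4]
contact_force: [0.0, -0.5, -3.4]
opening: 0.0255
finger_force: 35.0
```

servo_tool([
  {"xyz": [0,0,15],"yaw": 0,"grip": 1},
  {"xyz": [0,0,40],"yaw": 0,"grip": 1},
  {"xyz": [0,0,65],"yaw": 0,"grip": 1},
  {"xyz": [0,0,85],"yaw": 0,"grip": 1},
  {"xyz": [0,0,98],"yaw": 0,"grip": 1},
  {"xyz": [0,0,105],"yaw": 0,"grip": 1},
  {"xyz": [0,0,110],"yaw": 0,"grip": 1},
  {"xyz": [0,0,110],"yaw": 0,"grip": 1},
  {"xyz": [0,0,110],"yaw": 0,"grip": 1},
])

```text
t: 26.38
position: [0.5352, 0.0568, 0.0667]
eef_rot: [-180.0, -0.0, -7.7]
contact_force: [-0.1, -0.5, -3.3]
opening: 0.0256
finger_force: 35.0
```

```bash
python3 - <<'E'
from h import *
save('wrist','w9'); o=get_obs(); p=o['position']; print(o['t'],p,o['eef_rot'],o['contact_force'],o['opening'])
coupon('w9','violet',(p[0]+.004,p[1]+.032),z=p[2]+.004+.016)
coupon('w9','gold',(.618,.078),z=.062);coupon('w9','teal',(.605,-.013),z=.062)
print(to(.5353,.0570,.048,-7.7))
E
```

```text
26.4333 [0.53534506 0.05697154 0.06683545] [-1.79972574e+02 -5.52284424e-02 -7.68337988e+00] [ 1.62000929  0.16075673 -3.2838661 ] 0.02589959218040542
w9 violet c [540.1  88.9] size [np.float64(18.6), np.float64(47.8)] head 173.3
w9 gold c [616.7  79.3] size [np.float64(18.8), np.float64(49.5)] head 172.8
w9 teal c [605.7 -12.3] size [np.float64(18.6), np.float64(48.9)] head -8.7
(array([-0.1, -0. , 18.8]), np.float64(0.0003))
```

servo_tool([
  {"xyz": [-0.5,-0.5,3],"yaw": 0,"grip": 1},
  {"xyz": [-0.5,-0.5,6],"yaw": 0,"grip": 1},
  {"xyz": [-0.5,-0.5,8],"yaw": 0,"grip": 1},
  {"xyz": [-0.5,-0.5,10],"yaw": 0,"grip": 1},
  {"xyz": [-0.5,-0.5,12],"yaw": 0,"grip": 1},
  {"xyz": [-0.5,-0.5,13.5],"yaw": 0,"grip": 1},
  {"xyz": [-0.5,-0.5,15],"yaw": 0,"grip": 1},
  {"xyz": [-0.5,-0.5,16],"yaw": 0,"grip": 1},
  {"xyz": [-0.5,-0.5,16],"yaw": 0,"grip": 1},
])

```text
t: 27.18
position: [0.5359, 0.0573, 0.0504]
eef_rot: [180.0, -0.1, -7.7]
contact_force: [7.5, -1.2, 1.2]
opening: 0.0254
finger_force: 35.0
```

servo_tool([
  {"xyz": [0,0,1],"yaw": 0,"grip": 1},
  {"xyz": [0,0,2],"yaw": 0,"grip": 1},
  {"xyz": [0,0,3],"yaw": 0,"grip": 1},
  {"xyz": [0,0,4],"yaw": 0,"grip": 1},
  {"xyz": [0,0,4],"yaw": 0,"grip": 1},
])

```text
t: 27.6
position: [0.5359, 0.0573, 0.0464]
eef_rot: [180.0, -0.1, -7.7]
contact_force: [6.5, -1.6, -0.7]
opening: 0.0259
finger_force: 35.0
```

servo_tool([
  {"xyz": [0.7,0,1],"yaw": 0,"grip": 1},
  {"xyz": [0.7,0,2],"yaw": 0,"grip": 1},
  {"xyz": [0.7,0,3],"yaw": 0,"grip": 1},
  {"xyz": [0.7,0,4],"yaw": 0,"grip": 1},
  {"xyz": [0.7,0,4],"yaw": 0,"grip": 1},
])

```text
t: 28.02
position: [0.536, 0.0573, 0.0425]
eef_rot: [-180.0, -0.1, -7.7]
contact_force: [1.8, -0.1, 11.2]
opening: 0.0256
finger_force: 35.0
```

servo_tool([
  {"xyz": [0,0,0],"yaw": 0,"grip": 0},
  {"xyz": [0,0,0],"yaw": 0,"grip": 0},
  {"xyz": [0,0,0],"yaw": 0,"grip": 0},
  {"xyz": [0,0,0],"yaw": 0,"grip": 0},
  {"xyz": [0,0,0],"yaw": 0,"grip": 0},
  {"xyz": [0,0,-5],"yaw": 0,"grip": 0},
  {"xyz": [0,0,-20],"yaw": 0,"grip": 0},
  {"xyz": [0,0,-50],"yaw": 0,"grip": 0},
  {"xyz": [-10,0,-90],"yaw": 0,"grip": 0},
  {"xyz": [-30,0,-125],"yaw": 0,"grip": 0},
  {"xyz": [-50,20,-150],"yaw": 0,"grip": 0},
  {"xyz": [-70,40,-160],"yaw": 0,"grip": 0},
  {"xyz": [-70,40,-160],"yaw": 0,"grip": 0},
  {"xyz": [-70,40,-160],"yaw": 0,"grip": 0},
  {"xyz": [-70,40,-160],"yaw": 0,"grip": 0},
])

```text
t: 29.27
position: [0.46, 0.0284, 0.2022]
eef_rot: [-179.7, 0.1, -7.6]
contact_force: [0.4, 0.9, -0.3]
opening: 0.0466
finger_force: 0.0
```

```bash
python3 - <<'E'
from h import *
save('wrist','w10'); o=get_obs(); p=o['position']; print(o['t'],p,o['contact_force'],o['opening'])
for col,g in dict(violet=(.540,.089),gold=(.617,.078),teal=(.605,-.013)).items(): coupon('w10',col,g,z=.062)
a=cv2.imread('pics/w10.png').astype(float); a=255*(a/255)**.5
cv2.imwrite('pics/w10b.png',cv2.resize(a.astype(np.uint8)[:380,60:560],(790,600),interpolation=cv2.INTER_CUBIC))
E
```

```text
29.3167 [0.46041835 0.02867754 0.20213899] [-0.18224728  1.24024561  0.16354695] 0.047238867478755366
w10 violet c [538.5  89.5] size [np.float64(18.3), np.float64(47.8)] head 173.0
w10 gold c [616.3  79.1] size [np.float64(18.5), np.float64(49.0)] head 173.3
w10 teal c [605.  -12.9] size [np.float64(17.6), np.float64(48.1)] head 173.5
```

View pics/w10b.png

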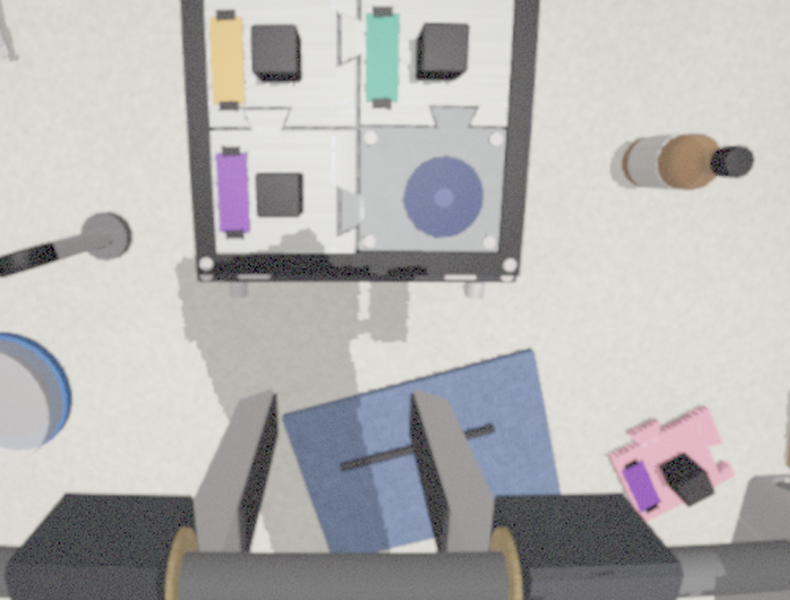

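The final view shows all three plates interlocked and flush in the frame: gold at (255,60), teal at (430,60) and violet at (260,193). Their spacing is within about 1 mm of nominal, the gripper is clear, and the iris post and dropper bottle are standing.

```bash
python3 -c "
from bench import close_job
print(close_job())"
```

```text
the job is handed in; nothing more can be done
None
```

All three plates (violet, gold and teal) are seated and interlocked in their quarters of the frame and let go. I saw nothing else disturbed, and the job was handed in at about 29 s; no verdict came back.

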